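# Lay a specimen carrier down and push it home in the loading tray

### The arm

A 7-joint arm with a two-finger parallel gripper is mounted at the origin on the work surface. World frame = base frame: x ahead of the robot, y to its left, z up, the work surface at z = 0. Lengths are in m, angles in rad, forces in N, time in s.
With the tool pointing down it reaches from about 0.4 to 0.85 m from the base axis. Payload 10.4 kg.
Tool frame: the origin (TCP) lies between the finger pads; the fingertips stand 11 mm ahead of it and the grasp point (between the pads) lies 8 mm behind it (r.tcp_to_tips is the distance from the TCP to the fingertips, in m); z points along the fingers, y is the line along which they close (so a half turn about z gives the same grasp; the last joint's range is limited). The gripper opens to 87 mm and grips with 3 to 60 N. Pads are 19 mm wide; open, the fingers measure 117 mm over their backs; the gripper's body (75 mm by 190 mm) begins 51 mm behind the grasp point.
Start: joints at [-1.286, 0.332, -0.065, 1.46, 0.022, 1.35, -0.088], TCP at [0.189, 0.596, 0.234] pointing down, gripper open.
Joint ranges: [-2.6, 2.6], [-0.5, 2.12], [-1.47, 1.34], [0.16, 2.42], [-1.27, 4.41], [0.06, 2.06], [-2.6, 2.6]. Speed limits (rad/s): [2.22, 2.22, 2.79, 2.79, 3.14, 3.14, 3.14].

### API

Orientations are given as a unit quaternion [x, y, z, w].
In Python, from bench import r gives the robot as it stands. The module is installed in compiled form; this text tells all that it offers.
- The arm moves only by the shell command python3 -m crank 'ROWS' [FORCE]. ROWS is JSON, a list of rows, each an object of numbers: "claw": the closure, from -1 (fully open) to 1 (shut); "dx", "dy", "dz": the shift along the tool's x, y, z each as a share of 3 cm, from -1 to 1; "ax", "ay", "az": the turn, a rotation vector about the tool's x, y, z each as a share of 6 degrees, from -1 to 1. A call has 1 to 8 rows; each row shifts and turns the commanded pose from where the row before left it, along the tool's axes as they then stand; what a row does not reach is not made up. A row lasts 1/12 s, in which the tool goes at most 41.7 mm and 7.16 degrees, less where a joint would pass 70% of its speed; a pose out of reach is approached as far as the arm can. A call with a number of a shift or a turn outside -1 to 1 is refused whole. A call with a gripper value outside its range is refused whole. The fingers move at their own pace and stop on an object; FORCE is the grip in N (left out, the last holds). Time passes only in rows, so rows that do not move let the fingers close. It gives the time, the measured TCP pose, the force, the opening and the grip force at its end, in the units of the state.
- r.read_state(): the state, without advancing time (a new reading comes with each control period).
- r.camera(name): name is "side" or "top"; returns a dict with "color" (420x560x3 uint8, red, green, blue), "mtx" (3x3 intrinsics, pixels), "R" (3x3) and "t" (3): a world point X has camera coordinates R X + t. Camera axes: x right, y down, z forward; pixel columns grow to the right and rows downward; lengths in m; the calibration is good to about 2 mm. A picture is of the moment at which its call begins. There is no depth.
- r.close_job(): hands the job in; it is judged then, once.
The state is a dict: "time": time; "joint_positions": joint angles; "joint_vel": joint speeds; "joint_torque": joint torques, N m; "ee_pos": TCP position; "eef_rot": TCP orientation; "ft_force": force on the tool from outside, world axes, zero at the start; "torque": the same for the moment, N m; "width": finger opening in m; "grip_force": force on a finger pad.
Only numpy, scipy, OpenCV 4.12 (cv2) and the standard library are available. Lean on these libraries where they do the work, as an engineer would, in place of code of your own. Each camera call takes 0.05 s, during which the arm holds its last target. There are 200 camera calls.

### The job

In the two-lane loading tray, push the standing blue specimen carrier over backwards with the fingertips so that it lies flat with its specimen facing up, then push it along its lane until it rests fully home against the end stop. Do not pick it up or lift it, and do not touch the polished specimen, only the blue frame. Leave the orange carrier standing where it is and everything else on the bench in place.

Things in the scene. Friction and masses are not known exactly. Their poses are not given: they have to be found in the camera images.
- tray: fixed aluminium loading tray, 260 mm (x) x 164 mm (y), plate 12 mm thick. Origin: centre of its underside, on the bench; x along the lanes to the end stop, away from the robot; z up. Three dark rails 8 mm wide, 6 mm above the plate, at y = -78, 0, +78 mm make two lanes 70 mm wide, centred on y = -39 and +39 mm. The end nearer the robot is open.
- stop (a point): on the inner face of the tray's red end stop, at plate height, on the middle line (tray x = 110 mm, z = 12 mm). The stop crosses both lanes and stands 14 mm above the plate. A carrier lying home has its centre 32 mm before this face (tray x = 78 mm).
- blue: The blue specimen carrier: square blue metal plate 64 x 64 x 18 mm, about 0.2 kg, standing on edge in either lane, specimen face towards the robot. Origin: middle of the underside it stands on. x: square out of the plain back (towards the stop while standing, straight down when lying specimen up); z: up while standing. 
- blue_center (a point): centre of the blue carrier plate, 32 mm from each edge of the square (on the standing edge's middle line, mid-thickness)
- blue_heel (a point): middle of the blue carrier's bottom back edge, about which it turns when pushed over backwards; it stays on the plate all the time if the carrier is only pushed. Pushed on the face 52 mm above the plate, the carrier tips without sliding, passes its balance after 15 mm of travel and falls on its back by itself, towards the stop
- blue_specimen: the polished specimen in the blue carrier: a black round mount 31 mm across with a bright metal middle, in the centre of the face, recessed 1.5 mm behind the frame. The bare frame around it is 15 mm wide at its narrowest; push there (the top 15 mm of the face while it stands) or on the edges. Same origin and axes as blue
- orange: The orange specimen carrier: square orange metal plate 64 x 64 x 18 mm, about 0.2 kg, standing on edge in either lane, specimen face towards the robot. Origin: middle of the underside it stands on. x: square out of the plain back (towards the stop while standing, straight down when lying specimen up); z: up while standing. It must stay standing and unmoved.
- orange_center (a point): centre of the orange carrier plate
- mount_a: loose green specimen mount, cylinder 30 mm across, 20 mm high, on the bench; origin under its centre
- mount_b: loose red specimen mount, cylinder 30 mm across, 20 mm high; origin under its centre
- alcohol: closed white plastic bottle with red cap, 60 mm across, 130 mm high; origin under its centre
- paste: closed amber jar, 56 mm across, 60 mm high; origin under its centre
- gauge: steel ring gauge lying flat, 60 mm outside, 30 mm hole, 20 mm high; origin under its centre
- driver: screwdriver lying on the bench right of the tray, red handle towards the robot, about 0.2 m long; origin underneath it
There are look-alikes about, which are no part of the job. What is meant by the blue is not green or yellow, and is the smaller of those in its own colour.

How it is judged:
By the outcome, as a careful person would: the job done as asked, in the order asked, and still so for the second after the job is handed in, with the robot touching nothing.
It also fails if it takes over 38 s, if anything falls off the work surface, if the arm or the gripper's body presses on something with over 40 N, if the wrist force passes 120 N, or if a joint passes its speed limit or range.

## Working session

There is one attempt and no reset: what is moved stays moved. The work goes in short steps, Python scripts to look and compute and a shell command to move; the robot and the scene stay as the last step left them, time stands still between calls to the robot, and variables do not carry over. Pictures are saved under pics/ and viewed, at most 10 in all, crops included, and the job is handed in when it is done.

```bash
mkdir -p pics
python3 - <<'E'
from bench import r
import cv2,numpy as np
s=r.read_state();print({k:np.round(s[k],3).tolist() for k in('time','ee_pos','eef_rot','width','ft_force')},r.tcp_to_tips)
for n in('side','top'):
    c=r.camera(n);cv2.imwrite(f'pics/{n}0.png',c['color'][:,:,::-1]);np.savez(f'{n}0.npz',**c)
    print(n,np.round(c['mtx'],1).tolist(),np.round(c['R'],3).tolist(),np.round(c['t'],3).tolist())
E
```

```text
{'time': 0.0, 'ee_pos': [0.189, 0.595, 0.233], 'eef_rot': [0.153, 0.988, -0.001, -0.0], 'width': 0.087, 'ft_force': [-0.202, 0.144, 0.248]} 0.011
side [[493.1, 0.0, 281.1], [0.0, 493.1, 207.4], [0.0, 0.0, 1.0]] [[0.7, -0.714, 0.013], [-0.477, -0.481, -0.735], [0.531, 0.508, -0.678]] [-0.404, 0.305, 1.046]
top [[392.7, 0.0, 274.6], [0.0, 392.7, 214.3], [0.0, 0.0, 1.0]] [[0.01, -1.0, 0.02], [-0.987, -0.013, -0.16], [0.16, -0.018, -0.987]] [-0.028, 0.557, 1.16]
```

View pics/side0.png

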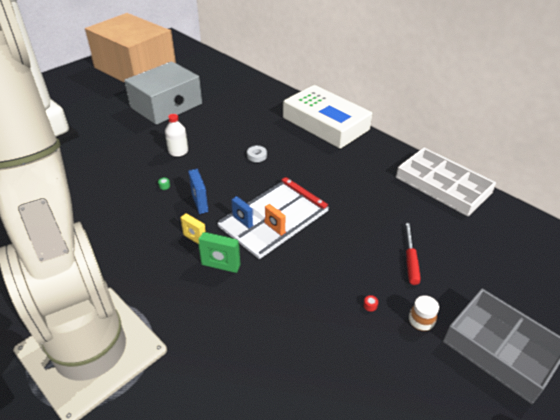

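View pics/top0.png

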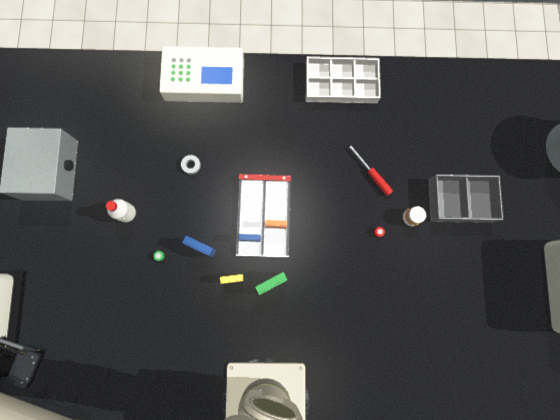

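Top view candidates for the blue carrier:
- Small blue plate in the tray's left lane, at (249,237).
- Larger blue plate outside the tray, at (199,246).
- Blue panel on the white box, at (216,75), which is only a display.
- Yellow (232,279) and green (271,284) look-alikes.

I choose (249,237). It is in the tray and the smaller of the blue ones. In the side view it is at (242,212).

```bash
cat > h.py <<'E'
import numpy as np,cv2
def ray(c,u,v):
    R=c['R'];C=-R.T@c['t'];d=R.T@np.linalg.inv(c['mtx'])@np.array([u,v,1.]);return C,d
def onz(c,u,v,z):
    C,d=ray(c,u,v);return C+d*(z-C[2])/d[2]
def proj(c,X):
    p=c['mtx']@(c['R']@np.asarray(X,float)+c['t']);return p[:2]/p[2]
def tri(c1,p1,c2,p2):
    A=[];b=[]
    for c,p in((c1,p1),(c2,p2)):
        C,d=ray(c,*p);d=d/np.linalg.norm(d);P=np.eye(3)-np.outer(d,d);A.append(P);b.append(P@C)
    return np.linalg.lstsq(np.vstack(A),np.hstack(b),rcond=None)[0]
def mask(c,lo,hi,box):
    h=cv2.cvtColor(np.ascontiguousarray(c['color']),cv2.COLOR_RGB2HSV);m=cv2.inRange(h,lo,hi)
    o=np.zeros_like(m);x0,y0,x1,y1=box;o[y0:y1,x0:x1]=m[y0:y1,x0:x1];return o
E
python3 - <<'E'
from h import *
t=dict(np.load('top0.npz'));s=dict(np.load('side0.npz'))
for n,c in(('t',t),('s',s)):print(n,'cam',np.round(-c['R'].T@c['t'],3))
B=((105,100,40),(125,255,255));O=((5,120,100),(18,255,255));Rd=((0,150,80),(4,255,255))
for nm,col,bt,bs in(('blue',B,(225,225,275,250),(225,190,256,230)),('orange',O,(260,212,292,235),(260,200,290,238)),('bigblue',B,(175,225,220,262),(180,160,212,218)),('red',Rd,(235,168,296,186),(275,172,335,215))):
    for n,c,b in(('t',t,bt),('s',s,bs)):
        m=mask(c,*col,b);p=cv2.findNonZero(m);q=cv2.minAreaRect(p)
        print(nm,n,len(p),np.round(cv2.boxPoints(q),1).tolist(),[np.round(onz(c,*x,0.076 if nm!='red' else .026)[:2],3).tolist() for x in cv2.boxPoints(q)] if n=='t' else '')
# white tray
m=mask(t,(0,0,110),(179,70,255),(230,170,300,262));q=cv2.minAreaRect(cv2.findNonZero(m));print('tray',q,[np.round(onz(t,*x,.012)[:2],3).tolist() for x in cv2.boxPoints(q)])
a=cv2.resize(t['color'][165:265,225:305],None,fx=5,fy=5,interpolation=cv2.INTER_CUBIC)[:500]
b=cv2.resize(s['color'][170:260,210:335],None,fx=3,fy=3,interpolation=cv2.INTER_CUBIC)
I=np.zeros((500,780,3),np.uint8);I[:,:400]=a;I[:270,405:780]=b;cv2.imwrite('pics/crop0.png',I[:,:,::-1])
E
```

```text
t cam [3.640e-01 1.000e-03 1.235e+00]
s cam [-0.128 -0.674  0.939]
blue t 108 [[239.0, 234.0], [259.0, 234.0], [259.0, 239.0], [239.0, 239.0]] [[0.492, 0.084], [0.492, 0.025], [0.478, 0.025], [0.477, 0.084]]
blue s 398 [[224.0, 206.0], [236.5, 193.5], [260.0, 217.0], [247.5, 229.5]] 
orange t 105 [[266.0, 226.0], [266.0, 221.0], [286.0, 221.0], [286.0, 226.0]] [[0.517, 0.005], [0.532, 0.005], [0.532, -0.055], [0.517, -0.055]]
orange s 376 [[256.8999938964844, 216.39999389648438], [268.29998779296875, 201.6999969482422], [293.3999938964844, 221.1999969482422], [282.0, 235.89999389648438]] 
bigblue t 309 [[181.1999969482422, 242.60000610351562], [185.39999389648438, 234.1999969482422], [215.39999389648438, 249.1999969482422], [211.1999969482422, 257.6000061035156]] [[0.464, 0.253], [0.489, 0.242], [0.446, 0.152], [0.421, 0.164]]
bigblue s 584 [[187.5, 169.1999969482422], [202.6999969482422, 167.0], [209.1999969482422, 212.6999969482422], [194.0, 214.89999389648438]] 
red t 144 [[238.89999389648438, 178.0], [239.10000610351562, 174.0], [290.0, 176.1999969482422], [289.8999938964844, 180.1999969482422]] [[0.675, 0.093], [0.688, 0.092], [0.683, -0.069], [0.67, -0.069]]
red s 280 [[280.8999938964844, 180.8000030517578], [284.29998779296875, 175.39999389648438], [327.79998779296875, 203.8000030517578], [324.29998779296875, 209.10000610351562]] 
tray ((263.6609191894531, 215.3331298828125), (53.45099639892578, 82.98516082763672), 1.9749339818954468) [[0.43, 0.098], [0.695, 0.096], [0.692, -0.075], [0.427, -0.067]]
```

View pics/crop0.png

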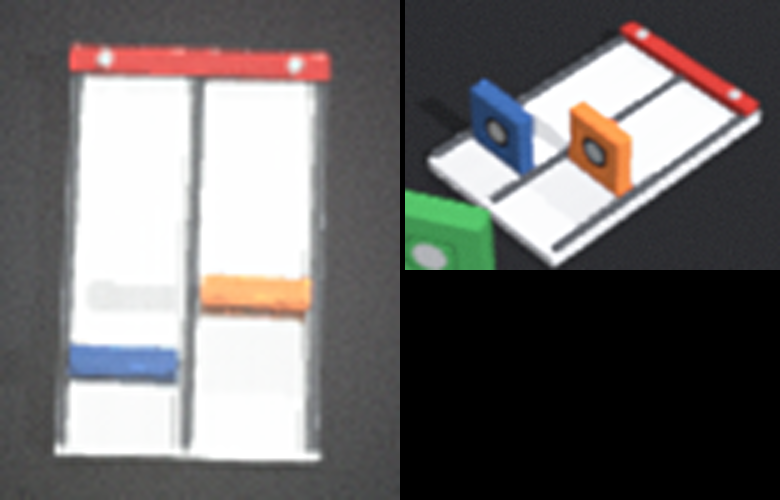

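The left panel shows the tray from above: blue in the left lane at about (123,362), orange in the right lane at (255,294), red stop at the top. The right panel shows the blue plate at (500,125) with the round specimen facing the robot. It is about the same size as the orange one, so the choice is confirmed.

Run:
```python
from h import *
t=dict(np.load('top0.npz'));s=dict(np.load('side0.npz'))
T=lambda x,y:(225+x/5-.4,165+y/5-.4)
S=lambda x,y:(210+(x-405)/3-.33,170+y/3-.33)
f=lambda X:np.round(X,4).tolist()
# tray near corners (z~.012), far stop corners (z~.026)
for n,a,b in(('nearL',(56,458),(428,160)),('nearR',(321,460),(554,264)),('stopfarL',(70,44),(623,24)),('stopfarR',(330,53),(759,103)),('blueTopFrontL',(69,375),(471,91)),('blueTopFrontR',(178,379),(522,120)),('blueTopBackR',(178,349),(534,112)),('orTopFrontL',(201,306),(570,111)),('orTopFrontR',(311,310),(618,139))):
    print(n,f(tri(t,T(*a),s,S(*b))), 'z-cast',f(onz(t,*T(*a),.012 if n[0]=='n' else .026 if n[0]=='s' else .076)))
```

```text
nearL [0.4304, 0.096, 0.0159] z-cast [0.4295, 0.0971, 0.012]
nearR [0.4305, -0.0673, 0.0082] z-cast [0.4302, -0.067, 0.012]
stopfarL [0.6866, 0.0966, 0.0253] z-cast [0.6899, 0.094, 0.026]
stopfarR [0.6864, -0.0711, 0.0283] z-cast [0.6866, -0.0708, 0.026]
blueTopFrontL [0.4759, 0.0849, 0.0764] z-cast [0.475, 0.0857, 0.076]
blueTopFrontR [0.4745, 0.0196, 0.0857] z-cast [0.4734, 0.0213, 0.076]
blueTopBackR [0.4913, 0.0207, 0.0835] z-cast [0.4912, 0.0216, 0.076]
orTopFrontL [0.519, 0.0069, 0.0755] z-cast [0.5171, 0.0084, 0.076]
orTopFrontR [0.5146, -0.0571, 0.0888] z-cast [0.5155, -0.0571, 0.076]
```

```bash
python3 -m crank '[{"dx":-0.3,"dy":-1,"az":-0.9,"claw":0.5},{"dx":-0.3,"dy":-1,"az":-0.9},{"dx":-0.3,"dy":-1,"az":-0.9}]'
```

```text
invalid input at $[0]: expected keys claw, dx, dy, dz, ax, ay, az
```

```bash
python3 -m crank '[{"dx":-0.3,"dy":-0.5,"dz":0,"ax":0,"ay":0,"az":-0.92,"claw":0.5},{"dx":-0.4,"dy":-0.8,"dz":0,"ax":0,"ay":0,"az":-0.92,"claw":0.5},{"dx":-0.4,"dy":-0.8,"dz":0,"ax":0,"ay":0,"az":-0.92,"claw":0.5},{"dx":-0.4,"dy":-0.9,"dz":0,"ax":0,"ay":0,"az":0,"claw":0.5},{"dx":-0.4,"dy":-0.9,"dz":0,"ax":0,"ay":0,"az":0,"claw":0.5},{"dx":-0.4,"dy":-0.9,"dz":0,"ax":0,"ay":0,"az":0,"claw":0.5},{"dx":-0.4,"dy":-0.9,"dz":0,"ax":0,"ay":0,"az":0,"claw":0.5},{"dx":-0.4,"dy":-0.9,"dz":0,"ax":0,"ay":0,"az":0,"claw":0.5}]'
```

```text
time: 0.77
ee_pos: [0.267, 0.3897, 0.2332]
eef_rot: [0.009, 1.0, -0.0, -0.0]
ft_force: [0.3, 0.5, 0.1]
width: 0.0416
grip_force: 0.0
```

```bash
python3 -m crank '[{"dx":-0.5,"dy":-0.9,"dz":0,"ax":0,"ay":0,"az":0,"claw":0.5},{"dx":-0.5,"dy":-0.9,"dz":0,"ax":0,"ay":0,"az":0,"claw":0.5},{"dx":-0.5,"dy":-0.9,"dz":0,"ax":0,"ay":0,"az":0,"claw":0.5},{"dx":-0.5,"dy":-0.9,"dz":0,"ax":0,"ay":0,"az":0,"claw":0.5},{"dx":-0.5,"dy":-0.9,"dz":0,"ax":0,"ay":0,"az":0,"claw":0.5},{"dx":-0.5,"dy":-0.9,"dz":0,"ax":0,"ay":0,"az":0,"claw":0.5},{"dx":-0.5,"dy":-0.9,"dz":0,"ax":0,"ay":0,"az":0,"claw":0.5},{"dx":-0.5,"dy":-0.9,"dz":0,"ax":0,"ay":0,"az":0,"claw":0.5}]'
```

```text
time: 1.43
ee_pos: [0.3829, 0.1715, 0.2334]
eef_rot: [0.009, 1.0, 0.0, -0.0]
ft_force: [0.2, 0.1, 0.6]
width: 0.0219
grip_force: 0.0
```

```bash
python3 -m crank '[{"dx":-0.5,"dy":-0.9,"dz":0,"ax":0,"ay":0,"az":0,"claw":0.5},{"dx":-0.5,"dy":-0.9,"dz":0.2,"ax":0,"ay":0,"az":0,"claw":0.5},{"dx":-0.2,"dy":-0.7,"dz":0.5,"ax":0,"ay":0,"az":0,"claw":0.5},{"dx":0,"dy":0,"dz":0.5,"ax":0,"ay":0,"az":0,"claw":0.5},{"dx":0,"dy":0,"dz":0,"ax":0,"ay":0,"az":0,"claw":0.5},{"dx":0,"dy":0,"dz":0,"ax":0,"ay":0,"az":0,"claw":0.5}]'
```

```text
time: 1.93
ee_pos: [0.4166, 0.0975, 0.1972]
eef_rot: [0.009, 1.0, -0.0, -0.001]
ft_force: [0.5, 0.6, -0.2]
width: 0.0219
grip_force: 0.0
```

```bash
python3 -m crank '[{"dx":-0.4,"dy":-0.8,"dz":0.5,"ax":0,"ay":0,"az":0,"claw":0.5},{"dx":-0.4,"dy":-0.7,"dz":0.8,"ax":0,"ay":0,"az":0,"claw":0.5},{"dx":0,"dy":0,"dz":0.5,"ax":0,"ay":0,"az":0,"claw":0.5},{"dx":0,"dy":0,"dz":0,"ax":0,"ay":0,"az":0,"claw":0.5},{"dx":0,"dy":0,"dz":0,"ax":0,"ay":0,"az":0,"claw":0.5}]'
python3 - <<'E'
from bench import r
import cv2,numpy as np
t=r.camera('top');s=r.camera('side')
a=cv2.resize(t['color'][165:285,225:305],None,fx=4,fy=4,interpolation=cv2.INTER_CUBIC)
b=cv2.resize(s['color'][130:270,190:340],None,fx=3,fy=3,interpolation=cv2.INTER_CUBIC)
I=np.zeros((480,780,3),np.uint8);I[:,:320]=a;I[:420,325:775]=b;cv2.imwrite('pics/crop1.png',I[:,:,::-1])
print(r.read_state()['ee_pos'])
E
```

```text
time: 2.35
ee_pos: [0.4401, 0.053, 0.144]
eef_rot: [0.009, 1.0, -0.0, -0.0]
ft_force: [-0.5, -0.1, 0.5]
width: 0.022
grip_force: 0.0
[0.44088338 0.05337754 0.14495445]
```

View pics/crop1.png

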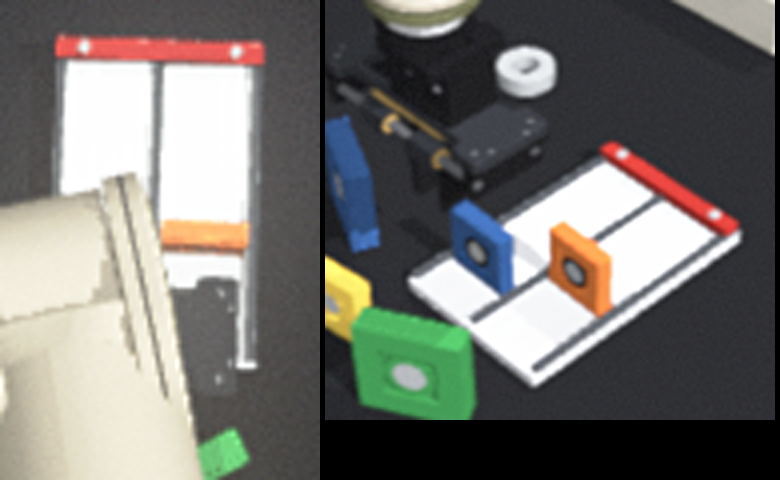

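The crop shows the gripper over the tray's near end and both carriers still standing: blue at (482,247) and orange at (580,270). The tall blue look-alike at (352,185) is beside the gripper body, so I measure its clearance before going low.

Run:
```python
from h import *
t=dict(np.load('top0.npz'));s=dict(np.load('side0.npz'))
a=cv2.resize(t['color'][225:300,175:295],None,fx=6,fy=6,interpolation=cv2.INTER_CUBIC)[:,:400]
b=cv2.resize(s['color'][160:275,175:245],None,fx=5,fy=5,interpolation=cv2.INTER_CUBIC)
I=np.zeros((575,780,3),np.uint8);I[:450,:400]=a;I[:575,405:755]=b;cv2.imwrite('pics/big.png',I[:,:,::-1])
```

```text
(no output)
```

View pics/big.png

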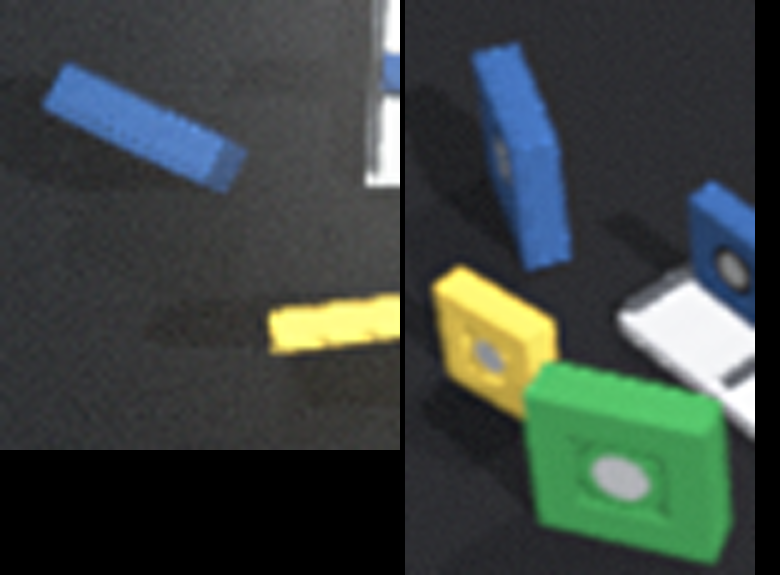

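In the left panel, the tall blue look-alike's near top corners are at (209,186) and (224,138). In the right panel the same corners are at (525,150) and (558,140).

Run:
```python
from h import *
t=dict(np.load('top0.npz'));s=dict(np.load('side0.npz'))
T=lambda x,y:(175+x/6-.4,225+y/6-.4)
S=lambda x,y:(175+(x-405)/5-.4,160+y/5-.4)
print(np.round(tri(t,T(209,186),s,S(525,150)),4),np.round(tri(t,T(224,138),s,S(558,140)),4))
print(np.round(onz(t,*T(246,150),0),4),np.round(onz(t,*T(230,190),0),4))
```

```text
[0.429  0.1649 0.0918] [0.4504 0.1604 0.0888]
[0.45   0.1617 0.    ] [0.4291 0.1693 0.    ]
```

```bash
python3 -m crank '[{"dx":0,"dy":0,"dz":0.7,"ax":0,"ay":0,"az":0,"claw":0.5},{"dx":0,"dy":0,"dz":0.7,"ax":0,"ay":0,"az":0,"claw":0.5},{"dx":0,"dy":0,"dz":0.6,"ax":0,"ay":0,"az":0,"claw":0.5},{"dx":0,"dy":0,"dz":0,"ax":0,"ay":0,"az":0,"claw":0.5},{"dx":0,"dy":0,"dz":0,"ax":0,"ay":0,"az":0,"claw":0.5},{"dx":0,"dy":0,"dz":0,"ax":0,"ay":0,"az":0,"claw":0.5}]'
```

```text
time: 2.95
ee_pos: [0.4413, 0.0527, 0.0851]
eef_rot: [0.009, 1.0, 0.0, 0.001]
ft_force: [0.2, 0.6, -0.1]
width: 0.0216
grip_force: 0.0
```

```bash
python3 -m crank '[{"dx":0,"dy":0,"dz":0.18,"ax":0,"ay":0,"az":0,"claw":0.5},{"dx":-0.2,"dy":0,"dz":0,"ax":0,"ay":0,"az":0,"claw":0.5},{"dx":-0.2,"dy":0,"dz":0,"ax":0,"ay":0,"az":0,"claw":0.5},{"dx":-0.15,"dy":0,"dz":0,"ax":0,"ay":0,"az":0,"claw":0.5},{"dx":0,"dy":0,"dz":0,"ax":0,"ay":0,"az":0,"claw":0.5},{"dx":0,"dy":0,"dz":0,"ax":0,"ay":0,"az":0,"claw":0.5}]'
```

```text
time: 3.45
ee_pos: [0.4572, 0.0516, 0.0782]
eef_rot: [0.01, 1.0, -0.0, 0.0]
ft_force: [-0.0, 0.3, -0.3]
width: 0.022
grip_force: 0.0
```

```bash
python3 -m crank '[{"dx":-0.1,"dy":0,"dz":0,"ax":0,"ay":0,"az":0,"claw":0.5},{"dx":-0.1,"dy":0,"dz":0,"ax":0,"ay":0,"az":0,"claw":0.5},{"dx":-0.1,"dy":0,"dz":0,"ax":0,"ay":0,"az":0,"claw":0.5},{"dx":-0.1,"dy":0,"dz":0,"ax":0,"ay":0,"az":0,"claw":0.5},{"dx":0,"dy":0,"dz":0,"ax":0,"ay":0,"az":0,"claw":0.5},{"dx":0,"dy":0,"dz":0,"ax":0,"ay":0,"az":0,"claw":0.5}]'
```

```text
time: 3.95
ee_pos: [0.4689, 0.0514, 0.078]
eef_rot: [0.009, 1.0, -0.0, -0.0]
ft_force: [-0.6, -0.1, 0.1]
width: 0.0217
grip_force: 0.1
```

```bash
python3 -m crank '[{"dx":-0.1,"dy":0,"dz":-0.02,"ax":0,"ay":0,"az":0,"claw":0.5},{"dx":-0.1,"dy":0,"dz":0,"ax":0,"ay":0,"az":0,"claw":0.5},{"dx":-0.1,"dy":0,"dz":0,"ax":0,"ay":0,"az":0,"claw":0.5},{"dx":-0.1,"dy":0,"dz":0,"ax":0,"ay":0,"az":0,"claw":0.5},{"dx":0,"dy":0,"dz":0,"ax":0,"ay":0,"az":0,"claw":0.5},{"dx":0,"dy":0,"dz":0,"ax":0,"ay":0,"az":0,"claw":0.5}]'
python3 - <<'E'
from bench import r
import cv2,numpy as np
t=r.camera('top');s=r.camera('side')
a=cv2.resize(t['color'][165:285,225:305],None,fx=4,fy=4,interpolation=cv2.INTER_CUBIC)
b=cv2.resize(s['color'][130:270,190:340],None,fx=3,fy=3,interpolation=cv2.INTER_CUBIC)
I=np.zeros((480,780,3),np.uint8);I[:,:320]=a;I[:420,325:775]=b;cv2.imwrite('pics/crop2.png',I[:,:,::-1])
E
```

```text
time: 4.45
ee_pos: [0.481, 0.0512, 0.0787]
eef_rot: [0.009, 1.0, -0.0, -0.0]
ft_force: [-0.7, 0.6, 0.4]
width: 0.0222
grip_force: 0.0
```

View pics/crop2.png

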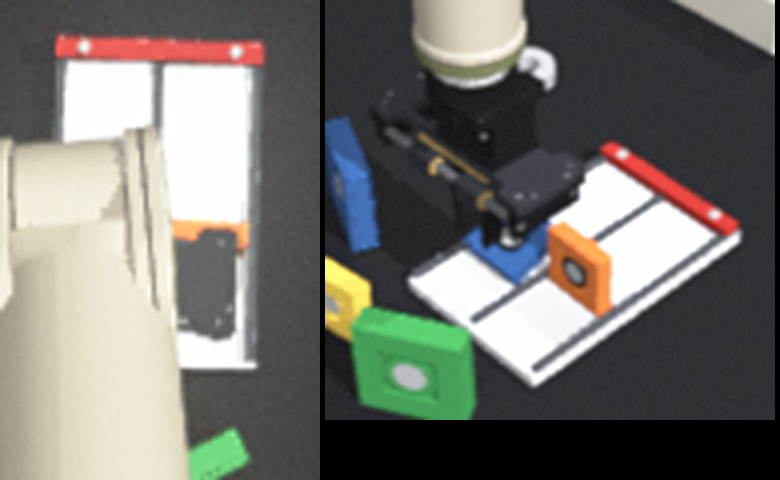

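The crop shows blue lying flat in the left lane, specimen up at about (508,240), near-right corner at about (520,283). Orange still stands at (578,270). I measure the near edge and back off.

```bash
python3 -m crank '[{"dx":0.5,"dy":0,"dz":0,"ax":0,"ay":0,"az":0,"claw":0.5},{"dx":0.3,"dy":0,"dz":0,"ax":0,"ay":0,"az":0,"claw":0.5},{"dx":0,"dy":0,"dz":0,"ax":0,"ay":0,"az":0,"claw":0.5},{"dx":0,"dy":0,"dz":0,"ax":0,"ay":0,"az":0,"claw":0.5}]'
cat > look.py <<'E'
from h import *
from bench import r
import sys
s=r.camera('side');m=mask(s,(105,100,40),(125,255,255),(222,170,330,235))
p=cv2.findNonZero(m).reshape(-1,2);print(len(p))
for n,i in(('bottom',p[:,1].argmax()),('left',p[:,0].argmin()),('right',p[:,0].argmax()),('top',p[:,1].argmin())):
    print(n,p[i],'z.012',np.round(onz(s,*p[i],.012)[:2],3),'z.030',np.round(onz(s,*p[i],.030)[:2],3))
b=cv2.resize(s['color'][150:260,200:340],None,fx=4,fy=4,interpolation=cv2.INTER_CUBIC)
cv2.imwrite('pics/'+sys.argv[1],b[:,:,::-1])
E
python3 look.py l1.png
```

```text
time: 4.88
ee_pos: [0.4567, 0.052, 0.0789]
eef_rot: [0.009, 1.0, 0.0, 0.0]
ft_force: [0.9, -0.5, -0.3]
width: 0.0217
grip_force: 0.0
206
bottom [254 224] z.012 [0.501 0.027] z.030 [0.489 0.013]
left [242 209] z.012 [0.518 0.093] z.030 [0.505 0.078]
right [263 206] z.012 [0.567 0.061] z.030 [0.554 0.047]
top [261 204] z.012 [0.569 0.071] z.030 [0.556 0.056]
```

View pics/l1.png

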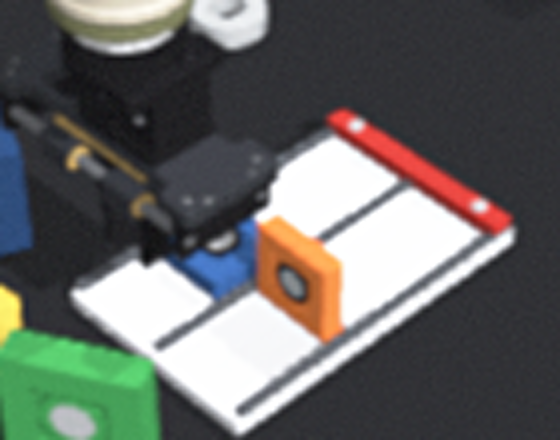

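The crop shows blue flat in its lane at about (215,262), specimen up, with its near corner at (217,297) and free space in front of it. Next I lower the fingers behind it.

```bash
python3 -m crank '[{"dx":0,"dy":0,"dz":0.6,"ax":0,"ay":0,"az":0,"claw":0.5},{"dx":0,"dy":0,"dz":0.6,"ax":0,"ay":0,"az":0,"claw":0.5},{"dx":0,"dy":0,"dz":0.3,"ax":0,"ay":0,"az":0,"claw":0.5},{"dx":0,"dy":0,"dz":0,"ax":0,"ay":0,"az":0,"claw":0.5},{"dx":0,"dy":0,"dz":0,"ax":0,"ay":0,"az":0,"claw":0.5},{"dx":0,"dy":0,"dz":0,"ax":0,"ay":0,"az":0,"claw":0.5}]'
```

```text
time: 5.43
ee_pos: [0.4575, 0.0517, 0.0344]
eef_rot: [0.009, 1.0, 0.0, 0.0]
ft_force: [0.3, 0.9, 0.7]
width: 0.0219
grip_force: 0.0
```

```bash
python3 -m crank '[{"dx":-0.2,"dy":0,"dz":0.08,"ax":0,"ay":0,"az":0,"claw":0.5},{"dx":-0.25,"dy":0,"dz":0,"ax":0,"ay":0,"az":0,"claw":0.5},{"dx":-0.25,"dy":0,"dz":0,"ax":0,"ay":0,"az":0,"claw":0.5},{"dx":-0.2,"dy":0,"dz":0,"ax":0,"ay":0,"az":0,"claw":0.5},{"dx":-0.2,"dy":0,"dz":0,"ax":0,"ay":0,"az":0,"claw":0.5},{"dx":-0.2,"dy":0,"dz":0,"ax":0,"ay":0,"az":0,"claw":0.5},{"dx":-0.2,"dy":0,"dz":0,"ax":0,"ay":0,"az":0,"claw":0.5},{"dx":-0.2,"dy":0,"dz":0,"ax":0,"ay":0,"az":0,"claw":0.5}]'
```

```text
time: 6.1
ee_pos: [0.5082, 0.0507, 0.0312]
eef_rot: [0.009, 1.0, 0.0, -0.0]
ft_force: [-2.6, -0.9, 2.3]
width: 0.0219
grip_force: 1.4
```

```bash
python3 -m crank '[{"dx":-0.2,"dy":0,"dz":0,"ax":0,"ay":0,"az":0,"claw":0.5},{"dx":-0.2,"dy":0,"dz":0,"ax":0,"ay":0,"az":0,"claw":0.5},{"dx":-0.2,"dy":0,"dz":0,"ax":0,"ay":0,"az":0,"claw":0.5},{"dx":-0.2,"dy":0,"dz":0,"ax":0,"ay":0,"az":0,"claw":0.5},{"dx":-0.2,"dy":0,"dz":0,"ax":0,"ay":0,"az":0,"claw":0.5},{"dx":-0.2,"dy":0,"dz":0,"ax":0,"ay":0,"az":0,"claw":0.5},{"dx":0,"dy":0,"dz":0,"ax":0,"ay":0,"az":0,"claw":0.5},{"dx":0,"dy":0,"dz":0,"ax":0,"ay":0,"az":0,"claw":0.5}]'
```

```text
time: 6.77
ee_pos: [0.5444, 0.05, 0.0314]
eef_rot: [0.009, 1.0, -0.0, 0.0]
ft_force: [-0.7, 0.4, -0.3]
width: 0.0219
grip_force: 0.0
```

```bash
python3 -m crank '[{"dx":-0.2,"dy":0,"dz":0,"ax":0,"ay":0,"az":0,"claw":0.5},{"dx":-0.2,"dy":0,"dz":0,"ax":0,"ay":0,"az":0,"claw":0.5},{"dx":-0.2,"dy":0,"dz":0,"ax":0,"ay":0,"az":0,"claw":0.5},{"dx":-0.2,"dy":0,"dz":0,"ax":0,"ay":0,"az":0,"claw":0.5},{"dx":-0.2,"dy":0,"dz":0,"ax":0,"ay":0,"az":0,"claw":0.5},{"dx":-0.2,"dy":0,"dz":0,"ax":0,"ay":0,"az":0,"claw":0.5},{"dx":-0.1,"dy":0,"dz":0,"ax":0,"ay":0,"az":0,"claw":0.5},{"dx":0,"dy":0,"dz":0,"ax":0,"ay":0,"az":0,"claw":0.5}]'; python3 look.py l2.png
```

```text
time: 7.43
ee_pos: [0.5838, 0.0492, 0.0313]
eef_rot: [0.009, 1.0, -0.0, 0.0]
ft_force: [-0.3, 0.8, -0.1]
width: 0.0217
grip_force: 0.0
50
bottom [280 206] z.012 [0.601 0.028] z.030 [0.587 0.014]
left [270 198] z.012 [0.605 0.071] z.030 [0.59  0.057]
right [283 204] z.012 [0.613 0.027] z.030 [0.598 0.014]
top [271 197] z.012 [0.61  0.072] z.030 [0.595 0.058]
```

View pics/l2.png

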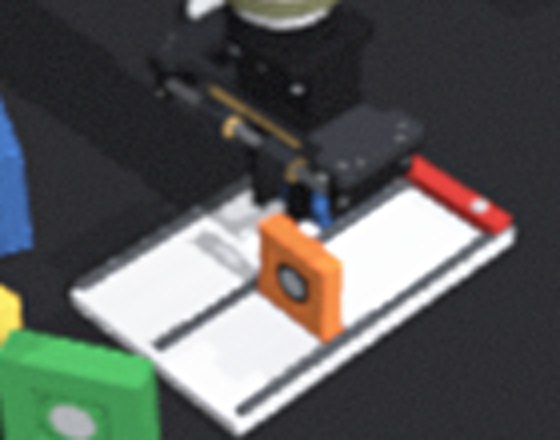

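The crop shows the fingers at about (275,205) with the carrier ahead of them under the gripper, close to the stop. Orange still stands at (300,280). I push on in small steps and watch the force.

```bash
python3 -m crank '[{"dx":-0.07,"dy":0,"dz":0,"ax":0,"ay":0,"az":0,"claw":0.5},{"dx":-0.07,"dy":0,"dz":0,"ax":0,"ay":0,"az":0,"claw":0.5},{"dx":-0.07,"dy":0,"dz":0,"ax":0,"ay":0,"az":0,"claw":0.5},{"dx":-0.07,"dy":0,"dz":0,"ax":0,"ay":0,"az":0,"claw":0.5},{"dx":0,"dy":0,"dz":0,"ax":0,"ay":0,"az":0,"claw":0.5}]'
```

```text
time: 7.9
ee_pos: [0.5916, 0.0492, 0.0313]
eef_rot: [0.009, 1.0, 0.0, 0.0]
ft_force: [-1.0, 0.2, 0.6]
width: 0.022
grip_force: 0.1
```

```bash
python3 -m crank '[{"dx":-0.05,"dy":0,"dz":0,"ax":0,"ay":0,"az":0,"claw":0.5},{"dx":-0.05,"dy":0,"dz":0,"ax":0,"ay":0,"az":0,"claw":0.5},{"dx":0,"dy":0,"dz":0,"ax":0,"ay":0,"az":0,"claw":0.5}]'
```

```text
time: 8.15
ee_pos: [0.5945, 0.0492, 0.0313]
eef_rot: [0.009, 1.0, 0.0, 0.0]
ft_force: [-1.5, 0.7, 1.1]
width: 0.0214
grip_force: 0.6
```

```bash
python3 -m crank '[{"dx":-0.05,"dy":0,"dz":0,"ax":0,"ay":0,"az":0,"claw":0.5},{"dx":-0.05,"dy":0,"dz":0,"ax":0,"ay":0,"az":0,"claw":0.5},{"dx":0,"dy":0,"dz":0,"ax":0,"ay":0,"az":0,"claw":0.5}]'
```

```text
time: 8.4
ee_pos: [0.5976, 0.0491, 0.0313]
eef_rot: [0.009, 1.0, 0.0, 0.0]
ft_force: [-1.3, 0.3, 1.5]
width: 0.0222
grip_force: 0.5
```

```bash
python3 -m crank '[{"dx":-0.05,"dy":0,"dz":0,"ax":0,"ay":0,"az":0,"claw":0.5},{"dx":-0.05,"dy":0,"dz":0,"ax":0,"ay":0,"az":0,"claw":0.5},{"dx":0,"dy":0,"dz":0,"ax":0,"ay":0,"az":0,"claw":0.5}]'
```

```text
time: 8.65
ee_pos: [0.5985, 0.0491, 0.0312]
eef_rot: [0.009, 1.0, 0.0, -0.002]
ft_force: [-12.3, 0.7, 9.1]
width: 0.0218
grip_force: 6.0
```

The force rose to 12 N and the tool stalled, so the carrier is on the stop. I let it settle, then back off and raise the arm clear for a look.

```bash
python3 -m crank '[{"dx":-0.03,"dy":0,"dz":0,"ax":0,"ay":0,"az":0,"claw":0.5},{"dx":0,"dy":0,"dz":0,"ax":0,"ay":0,"az":0,"claw":0.5},{"dx":0,"dy":0,"dz":0,"ax":0,"ay":0,"az":0,"claw":0.5},{"dx":0.2,"dy":0,"dz":0,"ax":0,"ay":0,"az":0,"claw":0.5},{"dx":0.4,"dy":0,"dz":0,"ax":0,"ay":0,"az":0,"claw":0.5},{"dx":0.4,"dy":0,"dz":0,"ax":0,"ay":0,"az":0,"claw":0.5},{"dx":0,"dy":0,"dz":-0.3,"ax":0,"ay":0,"az":0,"claw":0.5},{"dx":0,"dy":0,"dz":-0.8,"ax":0,"ay":0,"az":0,"claw":0.5}]'
python3 -m crank '[{"dx":0,"dy":0,"dz":-1,"ax":0,"ay":0,"az":0,"claw":0.5},{"dx":0,"dy":0,"dz":-1,"ax":0,"ay":0,"az":0,"claw":0.5},{"dx":0,"dy":0,"dz":-1,"ax":0,"ay":0,"az":0,"claw":0.5},{"dx":0,"dy":0,"dz":-1,"ax":0,"ay":0,"az":0,"claw":0.5},{"dx":0,"dy":0,"dz":-1,"ax":0,"ay":0,"az":0,"claw":0.5},{"dx":0.3,"dy":1,"dz":-0.5,"ax":0,"ay":0,"az":0,"claw":0.5},{"dx":0.3,"dy":1,"dz":0,"ax":0,"ay":0,"az":0,"claw":0.5},{"dx":0.3,"dy":1,"dz":0,"ax":0,"ay":0,"az":0,"claw":0.5}]'
python3 -m crank '[{"dx":0.3,"dy":1,"dz":0,"ax":0,"ay":0,"az":0,"claw":0.5},{"dx":0.3,"dy":1,"dz":0,"ax":0,"ay":0,"az":0,"claw":0.5},{"dx":0.3,"dy":1,"dz":0,"ax":0,"ay":0,"az":0,"claw":0.5},{"dx":0.3,"dy":1,"dz":0,"ax":0,"ay":0,"az":0,"claw":0.5},{"dx":0.3,"dy":1,"dz":0,"ax":0,"ay":0,"az":0,"claw":0.5},{"dx":0.3,"dy":1,"dz":0,"ax":0,"ay":0,"az":0,"claw":0.5},{"dx":0,"dy":0,"dz":0,"ax":0,"ay":0,"az":0,"claw":0.5},{"dx":0,"dy":0,"dz":0,"ax":0,"ay":0,"az":0,"claw":0.5}]'
python3 - <<'E'
from bench import r
from h import *
t=r.camera('top');s=r.camera('side')
a=cv2.resize(t['color'][165:285,225:305],None,fx=4,fy=4,interpolation=cv2.INTER_CUBIC)
b=cv2.resize(s['color'][130:270,190:340],None,fx=3,fy=3,interpolation=cv2.INTER_CUBIC)
I=np.zeros((480,780,3),np.uint8);I[:,:320]=a;I[:420,325:775]=b;cv2.imwrite('pics/end.png',I[:,:,::-1])
m=mask(t,(105,100,40),(125,255,255),(236,168,275,220));p=cv2.findNonZero(m)
if p is not None:print(cv2.boundingRect(p),[np.round(onz(t,*x,.03)[:2],3).tolist() for x in cv2.boxPoints(cv2.minAreaRect(p))])
E
```

```text
time: 9.32
ee_pos: [0.5695, 0.0495, 0.0628]
eef_rot: [0.009, 1.0, -0.0, -0.002]
ft_force: [0.5, 0.2, -0.8]
width: 0.0217
grip_force: 0.0
time: 9.98
ee_pos: [0.547, 0.1409, 0.232]
eef_rot: [0.01, 1.0, 0.001, 0.002]
ft_force: [-0.5, 1.4, -1.1]
width: 0.0218
grip_force: 0.0
time: 10.65
ee_pos: [0.4949, 0.3233, 0.23]
eef_rot: [0.008, 1.0, 0.0, 0.001]
ft_force: [-0.1, -0.7, -0.1]
width: 0.0215
grip_force: 0.0
(242, 179, 20, 20) [[0.671, 0.083], [0.672, 0.023], [0.611, 0.022], [0.61, 0.081]]
```

View pics/end.png

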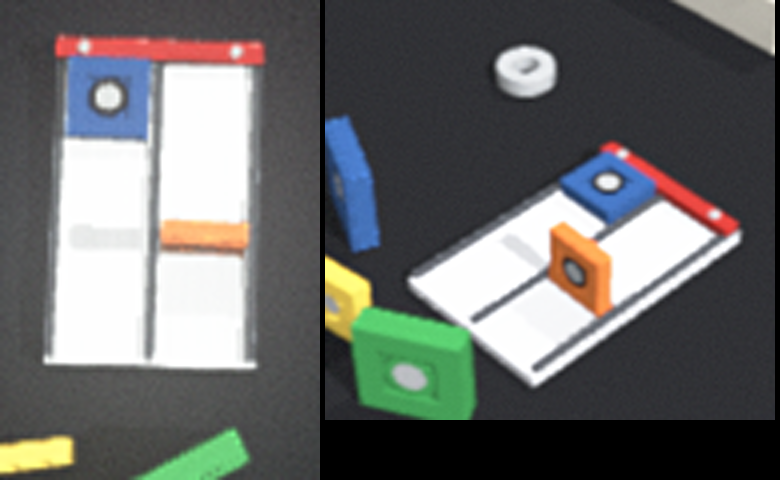

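The final view shows blue lying flat against the red stop at (107,97), specimen up. Orange still stands at (205,235), and the neighbouring items are where they were. I hand the job in.

```bash
python3 -c "
from bench import r
print(r.close_job())"
```

```text
the job is handed in; nothing more can be done
None
```

The blue carrier lies flat, specimen up, fully home against the end stop; orange was left standing and unmoved, and the job was handed in at about 11 s (the hand-in call returned no verdict).

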